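# Make up the hub hardware kit tray

### The job

Make up the propeller hub kit in the flat tray with the four white holders: stand the long hex-head bolt on its head in the round dish, drop the castle nut over the post with its teeth up, and stand the black torque adapter upright in the middle of the square cork pad and the red thread cap upright in the middle of the round cork pad. Leave the short round-flanged bolt and the plain hex nut standing where they are, and let go of everything.

Things in the scene. Friction and masses are not known exactly. Their poses are not given: they have to be found in the camera images.
- bolt_c (a point): Long hub bolt, stainless, standing on its HEXAGONAL head with the shank pointing up: head 42 mm across flats, 12 mm high; shank 28 mm diameter; 70 mm tall in all. Point: on the axis, 35 mm above the underside of the head (on the shank). Stands loose on the zinc counter, in any of six spots left and right of the tray, turned any way; z up. About 0.4 kg.
- castle_c (a point): Brass CASTLE nut, hexagon 46 mm across flats and 22 mm high, crowned by six square teeth 10 mm high with slots between them, teeth up; 32 mm high in all; open through bore 28 mm. Point: on the axis, 16 mm above the underside. Flats face its x axis and every 60 degrees from there. Stands loose on the zinc counter, in any of six spots left and right of the tray, turned any way; z up. About 0.24 kg.
- adapter_c (a point): Torque adapter, black anodized: upright round body 38 mm diameter, 30 mm high, with a 19 mm square drive standing 16 mm out of its top; 46 mm high in all. Point: on the axis, 23 mm above the underside (on the round body). Stands loose on the zinc counter, in any of six spots left and right of the tray, turned any way; z up. About 0.22 kg.
- cap_c (a point): Thread protector cap, red plastic: upright ribbed cylinder about 37 mm diameter, straight for 34 mm, then tapering to a flat 24 mm top; 44 mm high in all. Point: on the axis, 22 mm above the underside. Stands loose on the zinc counter, in any of six spots left and right of the tray, turned any way; z up. About 0.04 kg.
- flanged_c (a point): LOOK-ALIKE, to be left: shorter bolt, stainless, standing on a ROUND flange 44 mm diameter, 10 mm high; shank 28 mm diameter; 45 mm tall in all. Point: on the axis, 22.5 mm above the underside. Stands loose on the zinc counter, in any of six spots left and right of the tray, turned any way; z up. About 0.28 kg.
- plain_c (a point): LOOK-ALIKE, to be left: plain brass hex nut, 46 mm across flats, flat top without teeth, 24 mm high, bore 28 mm. Point: on the axis, 12 mm above the underside. Stands loose on the zinc counter, in any of six spots left and right of the tray, turned any way; z up. About 0.22 kg.
- dish: Holder for the hub bolt: a dark round dish, 68 mm inside, 74 mm outside diameter, wall 12 mm high; its floor is the plate's top. Fixed, on a white plate 94 mm square, 6 mm thick; one of four set 2 x 2, 99 mm between centres, in a blue-rimmed tray (206 mm square, rim 10 mm high). Origin: centre of the plate's underside, 5 mm above the counter; z up, x, y along its sides.
- post: Holder for the castle nut: a central dark steel post, 10 mm diameter, 22 mm above the plate; the nut goes round it and rests on the plate. Fixed, on a white plate 94 mm square, 6 mm thick; one of four set 2 x 2, 99 mm between centres, in a blue-rimmed tray (206 mm square, rim 10 mm high). Origin: centre of the plate's underside, 5 mm above the counter; z up, x, y along its sides.
- squarepad: Holder for the torque adapter: a SQUARE cork pad 64 mm wide in the middle, its top 10 mm above the origin, no rim. Fixed, on a white plate 94 mm square, 6 mm thick; one of four set 2 x 2, 99 mm between centres, in a blue-rimmed tray (206 mm square, rim 10 mm high). Origin: centre of the plate's underside, 5 mm above the counter; z up, x, y along its sides.
- roundpad: Holder for the thread cap: a ROUND cork pad 70 mm diameter in the middle, its top 10 mm above the origin, no rim. Fixed, on a white plate 94 mm square, 6 mm thick; one of four set 2 x 2, 99 mm between centres, in a blue-rimmed tray (206 mm square, rim 10 mm high). Origin: centre of the plate's underside, 5 mm above the counter; z up, x, y along its sides.
Not all that is in view belongs to the job. What is shaped like the part that bears adapter_c but blue or orange is not meant.

How it is judged:
At the end, for the whole second after the job is handed in: All four upright (0.12 rad), at rest on their holders (height within 4 mm): bolt within 14 mm of the dish centre, castle nut within 12 mm of the post axis, adapter and cap within 15 mm of their pads' centres. Flanged bolt and plain nut upright, within 30 mm of where they began (horizontal distance between bolt_c and dish below 0.014 m and z of bolt_c in the frame of dish between 0.037 and 0.045 m and angle between each of bolt_c, castle_c, adapter_c, cap_c, flanged_c, plain_c's own z axis and vertical below 0.12 rad and linear speed of each of bolt, castle, adapter, cap below 0.02 m/s and horizontal distance between castle_c and post below 0.012 m and z of castle_c in the frame of post between 0.018 and 0.026 m and horizontal distance between adapter_c and squarepad below 0.015 m and z of adapter_c in the frame of squarepad between 0.029 and 0.037 m and horizontal distance between cap_c and roundpad below 0.015 m and z of cap_c in the frame of roundpad between 0.028 and 0.036 m and distance of each of flanged_c, plain_c from where it was at the start of the episode below 0.03 m); the robot touches nothing.
It fails at once if the short round-flanged bolt is moved more than 30 mm (distance of flanged_c from where it was at the start of the episode above 0.03 m).
It fails at once if the plain hex nut is moved more than 30 mm (distance of plain_c from where it was at the start of the episode above 0.03 m).
It also fails if it takes over 115 s, if anything falls off the work surface, if the arm or the gripper's body presses on something with over 40 N, if the wrist force passes 120 N, or if a joint passes its speed limit or range.

### The arm

A 6-joint arm with a two-finger parallel gripper is mounted at the origin on the work surface. World frame = base frame: x ahead of the robot, y to its left, z up, the work surface at z = 0. Lengths are in m, angles in rad, forces in N, time in s.
With the tool pointing down it reaches from about 0.375 to 0.925 m from the base axis. Payload 5.7 kg.
Tool frame: the origin (TCP) lies midway between the tips of the shut fingers; the grasp point (between the pads) lies 19 mm behind it; z points along the fingers, y is the line along which they close (so a half turn about z gives the same grasp; the last joint's range is limited). The gripper opens to 88 mm and grips with 3 to 60 N. Pads are 20 mm wide; open, the fingers measure 115 mm over their backs; the gripper's body (75 mm by 178 mm) begins 61 mm behind the grasp point.
Start: joints at [-1.252, 0.359, 1.51, -0, 1.272, -0.115], TCP at [0.252, -0.544, 0.223] pointing down, gripper open.
Joint ranges: [-2.97, 2.97], [-1.01, 2.36], [0.21, 2.38], [-0.96, 4.11], [0.2, 2.71], [-2.98, 2.98]. Speed limits (rad/s): [2.39, 2.39, 3.14, 3.14, 3.14, 3.14].

### API

Orientations are given as a unit quaternion [x, y, z, w].
In Python, from station import manip gives the robot as it stands.
- The arm moves only by the tool move_arm, never from a script. Its argument "moves" is a list of rows, each a list of 2 entries, a list of its own where there are three numbers: the shift along the tool's x, y, z in cm, then the turn about the tool's z in rad. A call has 1 to 10 rows; each row is the pose to reach, as a shift and turn from the pose commanded when the call began, along the tool's axes at that moment; what a row does not reach only later rows make up. A row lasts 1/12 s, in which the tool goes at most 41.7 mm and 7.16 degrees, less where a joint would pass 70% of its speed; a pose out of reach is approached as far as the arm can. A call with a gripper value outside its range is refused whole. "gripper" is the finger opening in cm, from 0 to 8.78, set as the call begins (left out, the last holds). The fingers move at their own pace and stop on an object; "force" is the grip in N (left out, the last holds). Time passes only in rows, so rows that repeat a pose let the fingers close. It gives the time, the measured TCP pose, the force, the opening and the grip force at its end, in the units of the state.
- manip.sense(): the state, without advancing time (a new reading comes with each control period).
- manip.grab_frame(name): name is "side" or "top" or "wrist"; returns a dict with "img" (400x640x3 uint8, red, green, blue), "K" (3x3 intrinsics, pixels), "xyz" and "attitude" of the camera in the world. Camera axes: x right, y down, z forward; pixel columns grow to the right and rows downward; lengths in m; the calibration is good to about 2 mm. A picture is of the moment at which its call begins. There is no depth.
- manip.finish_job(): hands the job in; it is judged then, once.
The state is a dict: "time": time; "q": joint angles; "qd": joint speeds; "joint_torque": joint torques, N m; "ee_pos": TCP position; "orientation": TCP orientation; "ft_force": force on the tool from outside, world axes, zero at the start; "wrist_torque": the same for the moment, N m; "gripper_width": finger opening in m; "grip_force": force on a finger pad.
Only numpy, scipy, OpenCV 4.12 (cv2) and the standard library are available. Lean on these libraries where they do the work, as an engineer would, in place of code of your own. Each camera call takes 0.05 s, during which the arm holds its last target. There are 200 camera calls.

## Working session

There is one attempt and no reset: what is moved stays moved. The work goes in short steps, Python scripts to look and compute and a tool call to move; the robot and the scene stay as the last step left them, time stands still between calls to the robot, and variables do not carry over. Pictures are saved under pics/ and viewed, at most 14 in all, crops included, and the job is handed in when it is done.

Besides the shell and the picture viewer there is one more tool, called by a JSON object that holds its "api" and its "payload". move_arm: Moves the arm, as the interface text tells. Its arguments: {"type":"object","properties":{"moves":{"type":"array","items":{"type":"array"}},"gripper":{"type":"number"},"force":{"type":"number"}},"required":["moves"]}

```bash
mkdir -p pics; cat > h.py <<'E'
from station import manip
import numpy as np, cv2
from scipy.spatial.transform import Rotation as R
def grab(n,fn=None):
    f=manip.grab_frame(n)
    if fn: cv2.imwrite('pics/'+fn,f['img'][:,:,::-1])
    return f
def rot(a):
    a=np.array(a); return a if a.shape==(3,3) else R.from_quat(a).as_matrix()
def ray(f,u,v,z):
    d=rot(f['attitude'])@np.linalg.inv(f['K'])@np.array([u,v,1.]); c=np.array(f['xyz'])
    return c+d*(z-c[2])/d[2]
def proj(f,p):
    q=f['K']@(rot(f['attitude']).T@(np.array(p)-f['xyz'])); return q[:2]/q[2]
def toTool(p):
    s=manip.sense(); Rt=R.from_quat(s['orientation']).as_matrix()
    return Rt.T@(np.array(p)-s['ee_pos'])*100
E
python3 - <<'E'
from h import *
for n in('top','side'):
    f=grab(n,n+'0.png'); print(n,f['xyz'],f['attitude'],f['K'])
s=manip.sense(); print(s)
E
```

```text
top [ 0.40584319 -0.01825631  1.32679305] [-0.7020227   0.71008096 -0.03693268  0.03981376] [[495.80669313   0.         323.88410036]
 [  0.         495.80669313 196.59721792]
 [  0.           0.           1.        ]]
side [0.0767936  0.99028669 0.73828353] [-0.18585355  0.85237868 -0.47867737  0.09887885] [[439.16518615   0.         320.28987851]
 [  0.         439.16518615 209.79019221]
 [  0.           0.           1.        ]]
{'time': 0.1, 'q': array([-1.25212037e+00,  3.59445224e-01,  1.51131043e+00, -2.47694160e-05,
        1.27249264e+00, -1.15119158e-01]), 'qd': array([ 0.00038198,  0.00024056, -0.00147511,  0.00166026, -0.00139429,
        0.00114118]), 'joint_torque': array([ 2.50450530e-04, -5.16354632e+01, -2.71407294e+01,  6.77259034e-02,
        2.76604743e-02, -3.96306041e-05]), 'ee_pos': array([ 0.25197066, -0.54384965,  0.2218916 ]), 'orientation': array([ 9.76568677e-01,  2.15204400e-01, -9.58823526e-05, -8.22334154e-04]), 'ft_force': array([ 0.67279724, -0.23026265, -0.62763974]), 'wrist_torque': array([ 0.00364164,  0.01286128, -0.02903866]), 'grip_force': 0.0, 'gripper_width': 0.08779188906410147}
```

View pics/top0.png

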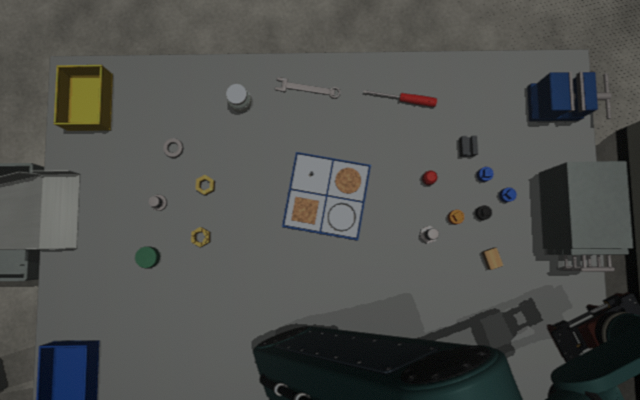

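View pics/side0.png

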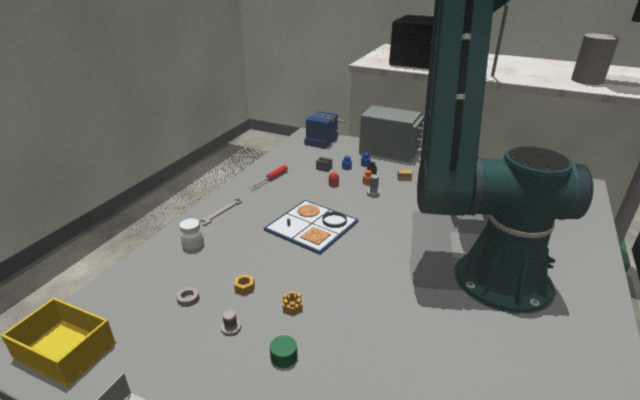

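Top view: tray centre ≈(327,196), post plate top-left, round pad top-right, square pad bottom-left, dish bottom-right. Hex bolt ≈(429,235), castle nut ≈(200,237), black adapter ≈(484,213) with orange and blue neighbours, cap ≈(430,178). Flanged bolt (157,202) and plain nut (204,184) stay.

```bash
python3 - <<'E'
from h import *
f=grab('top'); im=f['img']
a=cv2.resize(im[140:270,390:530],None,fx=4,fy=4,interpolation=cv2.INTER_CUBIC)
b=cv2.resize(im[145:245,280:375],None,fx=5,fy=5,interpolation=cv2.INTER_CUBIC)[:500,:]
a=cv2.convertScaleAbs(a,alpha=1.6)
cv2.imwrite('pics/crop1.png',a[:,:,::-1])
for n,u,v,z in [('bolt',429,235,.04),('castle',200,237,.03),('adapter',484,213,.03),('cap',430,178,.04),('flang',157,202,.03),('plain',204,184,.024)]:
    print(n,ray(f,u,v,z).round(3))
hsv=cv2.cvtColor(im,cv2.COLOR_RGB2HSV)
# tray: blue rim component
m=cv2.inRange(hsv,(100,80,30),(130,255,255)); m[:, :270]=0; m[:,390:]=0; m[:140]=0; m[250:]=0
p=cv2.findNonZero(m); r=cv2.minAreaRect(p); print(r)
c=np.array([ray(f,*q,.012) for q in cv2.boxPoints(r)]); print(c.round(4), [np.linalg.norm(c[i]-c[i-1]).round(4) for i in range(4)])
m=cv2.inRange(hsv,(5,60,60),(20,200,255)); m[:, :270]=0; m[:,390:]=0; m[:140]=0; m[250:]=0
m=cv2.morphologyEx(m,cv2.MORPH_CLOSE,np.ones((3,3)))
for k in cv2.findContours(m,0,1)[0]:
    if cv2.contourArea(k)>200:
        rr=cv2.minAreaRect(k); M=cv2.moments(k); print(rr,ray(f,M['m10']/M['m00'],M['m01']/M['m00'],.015).round(4))
E
```

```text
bolt [ 0.443 -0.285  0.04 ]
castle [0.445 0.311 0.03 ]
adapter [ 0.499 -0.432  0.03 ]
cap [ 0.592 -0.292  0.04 ]
flang [0.538 0.426 0.03 ]
plain [0.585 0.304 0.024]
((326.13018798828125, 195.55792236328125), (77.10311126708984, 76.63655853271484), 9.950627326965332)
[[ 0.4704  0.0995  0.012 ]
 [ 0.6733  0.0634  0.012 ]
 [ 0.6345 -0.1404  0.012 ]
 [ 0.433  -0.1011  0.012 ]] [np.float64(0.2041), np.float64(0.2061), np.float64(0.2075), np.float64(0.2053)]
((304.5880126953125, 210.0159912109375), (23.70232391357422, 23.791763305664062), 10.304845809936523) [0.5136 0.0377 0.015 ]
((347.5, 180.5), (25.0, 25.0), 90.0) [ 0.5922 -0.0779  0.015 ]
```

View pics/crop1.png

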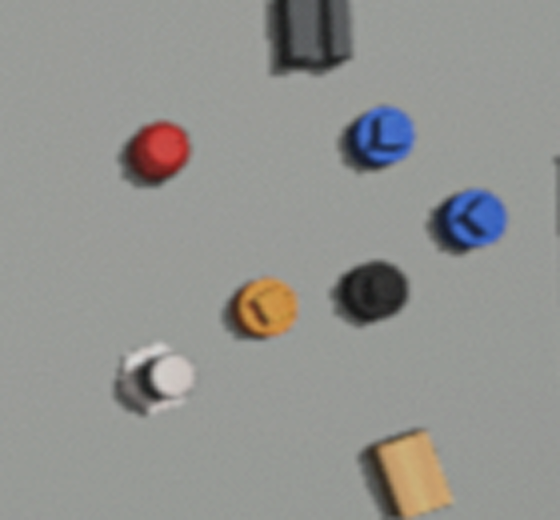

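Crop: bolt shank top at full-image (433,234), adapter (484,213), cap (430,178). The tray measures 206 mm and both pads match its 2×2 layout. I'll go over the adapter with the closing line along world x, which keeps the fingers clear of the orange and blue parts.

{"api": "move_arm", "payload": {"moves": [[[27.1,0.2,0],-1.14],[[27.1,0.2,0],-1.14],[[27.1,0.2,0],-1.14],[[27.1,0.2,0],-1.14],[[27.1,0.2,0],-1.14],[[27.1,0.2,0],-1.14],[[27.1,0.2,0],-1.14],[[27.1,0.2,0],-1.14],[[27.1,0.2,0],-1.14],[[27.1,0.2,0],-1.14]]}}

```text
time: 0.98
ee_pos: [0.4994, -0.4315, 0.222]
orientation: [0.704, 0.71, -0.0, -0.001]
ft_force: [-0.3, 0.8, -0.2]
gripper_width: 0.0882
grip_force: 0.0
```

```bash
python3 - <<'E'
from h import *
f=grab('wrist','w1.png'); s=manip.sense()
print(s['time'],s['ee_pos'],R.from_quat(s['orientation']).as_matrix().round(3),s['ft_force'])
print(f['xyz'],rot(f['attitude']).round(3),f['K'])
E
```

```text
1.0333 [ 0.49895863 -0.43187855  0.22215669] [[-0.003  1.    -0.001]
 [ 1.     0.003  0.001]
 [ 0.001 -0.001 -1.   ]] [0.17364069 0.20274816 0.98291519]
[ 0.49931699 -0.35264729  0.38341678] [[ 1.     0.009  0.001]
 [ 0.009 -0.958 -0.286]
 [-0.002  0.286 -0.958]] [[279.8358956    0.         318.17051901]
 [  0.         279.8358956  197.37236877]
 [  0.           0.           1.        ]]
```

View pics/w1.png

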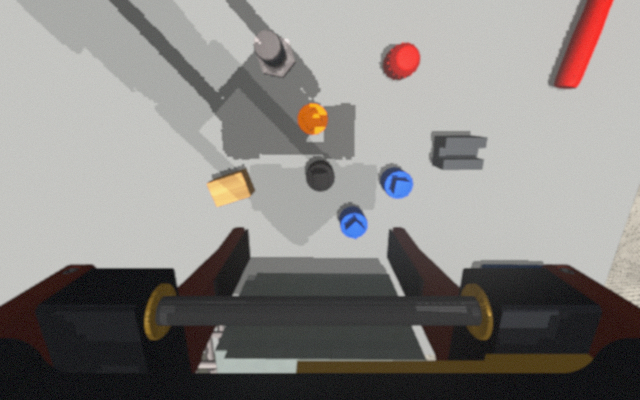

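Wrist view: black adapter at about (320,175), orange (313,120), blue (352,222) and (397,183), bolt (272,50), cap (402,60). I'll measure the silhouettes at mid-height.

```bash
python3 - <<'E'
from h import *
f=grab('wrist'); im=f['img']; hsv=cv2.cvtColor(im,cv2.COLOR_RGB2HSV)
def cen(m,box,z):
    u0,v0,u1,v1=box; mm=np.zeros_like(m); mm[v0:v1,u0:u1]=m[v0:v1,u0:u1]
    k=max(cv2.findContours(mm,0,1)[0],key=cv2.contourArea); x,y,w,h=cv2.boundingRect(k)
    print(x,y,w,h,ray(f,x+w/2,y+h/2,z).round(4), 'width mm',1000*np.linalg.norm(ray(f,x,y+h/2,z)-ray(f,x+w,y+h/2,z)))
print(im[175,320],im[165,290])
cen(cv2.inRange(im,(0,0,0),(75,75,75)),(295,145,345,205),.023)
cen(cv2.inRange(hsv,(0,150,60),(6,255,255))|cv2.inRange(hsv,(174,150,60),(180,255,255)),(370,30,430,90),.022)
f=grab('top'); im=f['img']; hsv=cv2.cvtColor(im,cv2.COLOR_RGB2HSV)
cen(cv2.inRange(im,(0,0,0),(45,45,45)),(465,200,495,225),.028)
cen(cv2.inRange(hsv,(0,130,50),(6,255,255))|cv2.inRange(hsv,(174,130,50),(180,255,255)),(415,165,440,190),.03)
E
```

```text
[67 64 66] [194 195 191]
307 160 26 30 [ 0.5014 -0.4298  0.023 ] width mm 34.140354093752634
387 43 32 35 [ 0.5984 -0.2925  0.022 ] width mm 37.61460363612586
473 206 18 15 [ 0.4981 -0.4277  0.028 ] width mm 47.11543307679411
423 171 14 13 [ 0.5947 -0.2944  0.03  ] width mm 36.91541548261771
```

{"api": "move_arm", "payload": {"gripper": 6.4, "force": 25, "moves": [[[0.15,0.1,4],0],[[0.15,0.1,8],0],[[0.15,0.1,12],0],[[0.15,0.1,15],0],[[0.15,0.1,18],0],[[0.15,0.1,20],0],[[0.15,0.1,21.7],0],[[0.15,0.1,21.7],0],[[0.15,0.1,21.7],0]]}}

```text
time: 1.88
ee_pos: [0.4991, -0.4306, 0.005]
orientation: [0.707, 0.707, 0.0, -0.001]
ft_force: [-0.1, -0.0, 0.4]
gripper_width: 0.0643
grip_force: 0.0
```

{"api": "move_arm", "payload": {"gripper": 3.0, "moves": [[[0,0,0],0],[[0,0,0],0],[[0,0,0],0],[[0,0,0],0],[[0,0,0],0],[[0,0,0],0]]}}

```text
time: 2.38
ee_pos: [0.5006, -0.4313, 0.0068]
orientation: [0.706, 0.708, 0.0, 0.001]
ft_force: [-0.1, 0.6, 5.8]
gripper_width: 0.0376
grip_force: 25.0
```

{"api": "move_arm", "payload": {"moves": [[[0,0,-4],0],[[0,0,-8],0],[[2,0.2,-11],0],[[6,0.5,-12],0],[[10,0.8,-12],0],[[14,1,-12],0],[[18,1.3,-12],0],[[22,1.3,-12],0],[[26,1.3,-12],0],[[30,1.3,-12],0]]}}

```text
time: 3.22
ee_pos: [0.5112, -0.1288, 0.1256]
orientation: [0.706, 0.708, -0.0, -0.0]
ft_force: [1.4, 0.4, -1.4]
gripper_width: 0.0375
grip_force: 25.0
```

{"api": "move_arm", "payload": {"moves": [[[4,0,0],0],[[8,0,0],0],[[12,0,0],0],[[15,0,0],0],[[16.9,0,0],0],[[16.9,0,2],0],[[16.9,0,5],0],[[16.9,0,8],0],[[16.9,0,8],0]]}}

```text
time: 3.97
ee_pos: [0.5073, 0.0388, 0.0415]
orientation: [0.706, 0.708, -0.003, -0.003]
ft_force: [-1.0, -0.4, -2.4]
gripper_width: 0.0377
grip_force: 25.0
```

```bash
python3 - <<'E'
from h import *
f=grab('side','s1.png'); s=manip.sense(); print(s['ee_pos'],s['gripper_width'],s['time'])
im=f['img'][150:300,220:420]; cv2.imwrite('pics/s1c.png',cv2.resize(im,None,fx=3.5,fy=3.5)[:,:,::-1])
E
```

```text
[0.50837363 0.0385505  0.04351011] 0.037705053992526064 4.0167
```

View pics/s1c.png

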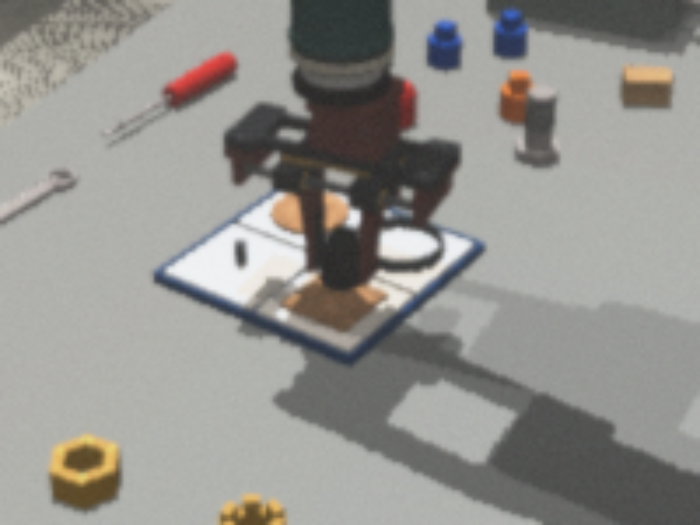

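Side view: adapter held upright over the square pad, x about 5 mm short. I'll correct and lower it.

{"api": "move_arm", "payload": {"moves": [[[0,0.5,0.8],0],[[0,0.5,1.6],0],[[0,0.5,2.0],0],[[0,0.5,2.2],0],[[0,0.5,2.3],0],[[0,0.5,2.3],0],[[0,0.5,2.3],0]]}}

```text
time: 4.6
ee_pos: [0.5167, 0.0382, 0.023]
orientation: [0.706, 0.708, 0.0, 0.0]
ft_force: [-1.3, -0.5, -1.3]
gripper_width: 0.0377
grip_force: 25.0
```

{"api": "move_arm", "payload": {"moves": [[[0,0,0.15],0],[[0,0,0.15],0],[[0,0,0.15],0]]}}

```text
time: 4.85
ee_pos: [0.5169, 0.0383, 0.0217]
orientation: [0.706, 0.708, 0.0, 0.0]
ft_force: [-0.5, -0.1, 4.9]
gripper_width: 0.0377
grip_force: 25.0
```

{"api": "move_arm", "payload": {"gripper": 6.4, "moves": [[[0,0,0],0],[[0,0,0],0],[[0,0,0],0],[[0,0,0],0],[[0,0,-2],0],[[0,0,-6],0],[[0,0,-10],0],[[0,0,-13],0]]}}

```text
time: 5.52
ee_pos: [0.5169, 0.0382, 0.1536]
orientation: [0.706, 0.708, 0.0, 0.0]
ft_force: [1.0, 0.3, 0.5]
gripper_width: 0.064
grip_force: 0.0
```

{"api": "move_arm", "payload": {"moves": [[[-4,1,-2],0],[[-8,2,-2],0],[[-12,3,-2],0],[[-16,4,-2],0],[[-20,5,-2],0],[[-24,6,-2],0],[[-28,7,-2],0],[[-32,8.2,-2],0],[[-33.1,8.2,-2],0],[[-33.1,8.2,-2],0]]}}

```text
time: 6.35
ee_pos: [0.5997, -0.2964, 0.1705]
orientation: [0.707, 0.707, -0.0, 0.001]
ft_force: [-0.1, 0.5, 0.0]
gripper_width: 0.064
grip_force: 0.0
```

```bash
cat >> h.py <<'E'
def cen(f,m,box,z):
    u0,v0,u1,v1=map(int,box); mm=np.zeros_like(m); mm[v0:v1,u0:u1]=m[v0:v1,u0:u1]
    k=max(cv2.findContours(mm,0,1)[0],key=cv2.contourArea); x,y,w,h=cv2.boundingRect(k)
    p=ray(f,x+w/2,y+h/2,z); print((x,y,w,h),p.round(4),'width mm',1000*np.linalg.norm(ray(f,x,y+h/2,z)-ray(f,x+w,y+h/2,z)))
    return k
def around(f,p,r): u,v=proj(f,p); return max(u-r,0),max(v-r,0),u+r,v+r
E
python3 - <<'E'
from h import *
f=grab('wrist','w2.png'); im=f['img']; hsv=cv2.cvtColor(im,cv2.COLOR_RGB2HSV)
s=manip.sense(); print(s['time'],s['ee_pos'])
red=cv2.inRange(hsv,(0,150,60),(6,255,255))|cv2.inRange(hsv,(174,150,60),(180,255,255))
cen(f,red,around(f,(.596,-.293,.022),45),.022)
g=grab('top','top2.png'); im=g['img']; hsv=cv2.cvtColor(im,cv2.COLOR_RGB2HSV)
try: cen(g,cv2.inRange(im,(0,0,0),(45,45,45)),around(g,(.5136,.0377,.04),13),.04)
except Exception as e: print(e)
o=np.hstack([cv2.resize(im[130:260,270:400],(390,390)),cv2.resize(f['img'],(400,390))]); cv2.imwrite('pics/c2.png',cv2.convertScaleAbs(o,alpha=1.3)[:,:,::-1])
E
```

```text
6.4 [ 0.59906829 -0.29368778  0.17039927]
(300, 165, 31, 34) [ 0.597 -0.292  0.022] width mm 35.24716381721012
(299, 202, 13, 14) [0.5142 0.0344 0.04  ] width mm 33.85966169736196
```

View pics/c2.png

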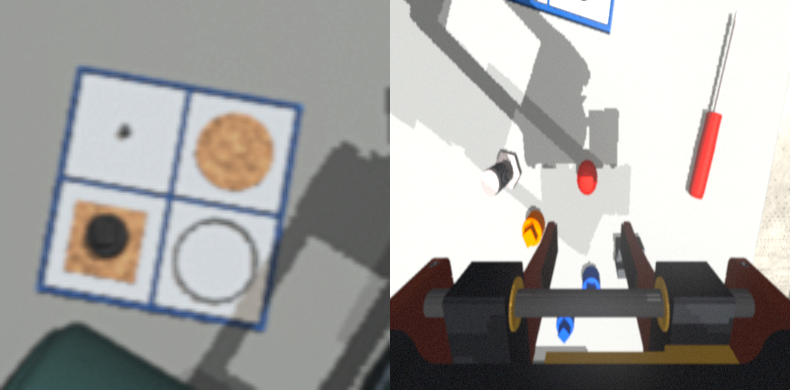

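The adapter stands on the square pad, about 3 mm off centre. The cap is under the tool at (0.597, −0.292).

{"api": "move_arm", "payload": {"force": 15, "moves": [[[0.2,-0.15,4],0],[[0.2,-0.15,8],0],[[0.2,-0.15,11],0],[[0.2,-0.15,13.5],0],[[0.2,-0.15,15.5],0],[[0.2,-0.15,16.4],0],[[0.2,-0.15,16.4],0],[[0.2,-0.15,16.4],0]]}}

```text
time: 7.12
ee_pos: [0.598, -0.2892, 0.0076]
orientation: [0.706, 0.709, 0.0, -0.0]
ft_force: [-0.1, 0.1, -0.3]
gripper_width: 0.0641
grip_force: 0.0
```

{"api": "move_arm", "payload": {"gripper": 2.8, "moves": [[[0,0,0],0],[[0,0,0],0],[[0,0,0],0],[[0,0,0],0],[[0,0,0],0],[[0,0,0],0]]}}

```text
time: 7.62
ee_pos: [0.5983, -0.2908, 0.0079]
orientation: [0.706, 0.708, 0.0, 0.0]
ft_force: [-1.2, 0.7, 4.8]
gripper_width: 0.0351
grip_force: 15.0
```

{"api": "move_arm", "payload": {"moves": [[[0,0,-3],0],[[0,0,-6],0],[[3,0,-8],0],[[7,-0.2,-8],0],[[11,-0.4,-8],0],[[15,-0.5,-8],0],[[19,-0.5,-8],0],[[21.4,-0.5,-8],0],[[21.4,-0.5,-6],0],[[21.4,-0.5,-6],0]]}}

```text
time: 8.45
ee_pos: [0.5904, -0.0743, 0.0651]
orientation: [0.705, 0.709, -0.001, -0.002]
ft_force: [-1.3, 0.3, -0.7]
gripper_width: 0.0349
grip_force: 15.0
```

```bash
python3 - <<'E'
from h import *
s=manip.sense(); print(s['ee_pos'],s['gripper_width'])
f=grab('side'); 
im=f['img']; hsv=cv2.cvtColor(im,cv2.COLOR_RGB2HSV)
p=np.array(s['ee_pos'])+[0,0,.017]
red=cv2.inRange(hsv,(0,150,60),(6,255,255))|cv2.inRange(hsv,(174,150,60),(180,255,255))
k=cen(f,red,around(f,p,30),p[2]); print(p)
E
```

```text
[ 0.59038009 -0.07430967  0.06509658] 0.03486591841894322
(278, 169, 2, 4) [ 0.7389 -0.1563  0.0821] width mm 6.662644940260626
[ 0.59038009 -0.07430967  0.08209658]
```

{"api": "move_arm", "payload": {"moves": [[[-0.15,0.1,1.5],0],[[-0.15,0.1,3],0],[[-0.15,0.1,3.8],0],[[-0.15,0.1,4.1],0],[[-0.15,0.1,4.2],0],[[-0.15,0.1,4.2],0]]}}

```text
time: 9.0
ee_pos: [0.5935, -0.0785, 0.0254]
orientation: [0.706, 0.708, 0.0, 0.0]
ft_force: [-0.2, 0.2, -0.7]
gripper_width: 0.0349
grip_force: 15.0
```

{"api": "move_arm", "payload": {"moves": [[[0,0,0.15],0],[[0,0,0.15],0],[[0,0,0.15],0]]}}

```text
time: 9.25
ee_pos: [0.5936, -0.0781, 0.0241]
orientation: [0.706, 0.708, 0.0, 0.0]
ft_force: [-0.5, 0.1, -0.8]
gripper_width: 0.0352
grip_force: 15.0
```

{"api": "move_arm", "payload": {"gripper": 6.4, "moves": [[[0,0,0],0],[[0,0,0],0],[[0,0,0],0],[[0,0,0],0],[[0,0,-2],0],[[0,0,-6],0],[[0,0,-10],0],[[0,0,-14],0],[[0,0,-17],0]]}}

```text
time: 10.0
ee_pos: [0.5941, -0.0781, 0.1971]
orientation: [0.706, 0.708, 0.001, 0.001]
ft_force: [1.4, 0.0, 0.8]
gripper_width: 0.064
grip_force: 0.0
```

{"api": "move_arm", "payload": {"moves": [[[-3,-2,0],0],[[-6,-4.3,0],0],[[-9,-6.5,0],0],[[-12,-8.6,0],0],[[-15,-10.8,0],0],[[-18,-13,0],0],[[-20.6,-14.8,0],0],[[-20.6,-14.8,0],0],[[-20.6,-14.8,0],0]]}}

```text
time: 10.75
ee_pos: [0.4451, -0.2856, 0.1937]
orientation: [0.707, 0.707, 0.0, -0.0]
ft_force: [-0.2, -0.1, 0.3]
gripper_width: 0.0638
grip_force: 0.0
```

```bash
python3 - <<'E'
from h import *
s=manip.sense(); print(s['ee_pos'],s['gripper_width'],s['time'])
f=grab('wrist','w3.png'); g=grab('top')
print('bolt top from top cam',ray(g,433,234.2,.07), 'proj in wrist',proj(f,ray(g,433,234.2,.07)))
a=f['img'][60:300,200:440]; b=g['img'][140:260,270:390]
o=np.hstack([cv2.resize(b,(390,390)),cv2.resize(a,(390,390))]); cv2.imwrite('pics/c3.png',cv2.convertScaleAbs(o,alpha=1.1)[:,:,::-1])
hsv=cv2.cvtColor(g['img'],cv2.COLOR_RGB2HSV)
red=cv2.inRange(hsv,(0,130,50),(6,255,255))|cv2.inRange(hsv,(174,130,50),(180,255,255))
try: cen(g,red,around(g,(.5922,-.0779,.045),16),.045)
except Exception as e: print(e)
E
```

```text
[ 0.44512664 -0.28561867  0.19374063] 0.06377513829665461 10.75
bolt top from top cam [ 0.44411193 -0.28848094  0.07      ] proj in wrist [316.953871   194.35542977]
(343, 172, 14, 14) [ 0.591  -0.0825  0.045 ] width mm 36.53208010175027
```

View pics/c3.png

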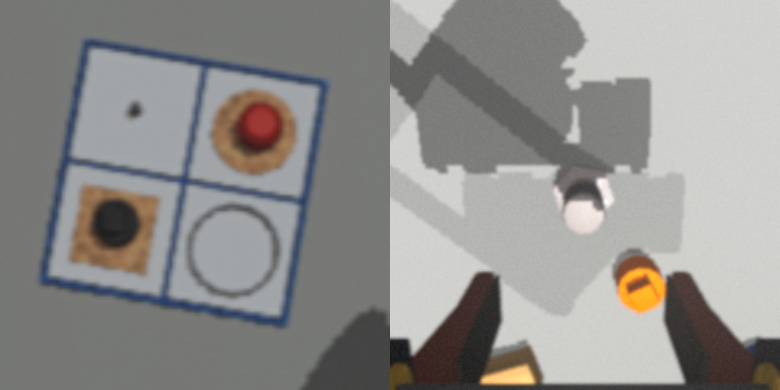

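Left: adapter and cap stand on their pads. Right: bolt top at wrist ≈(319,190), agreeing with the top camera to about 3 mm and centred under the tool.

{"api": "move_arm", "payload": {"force": 35, "moves": [[[-0.1,0,4],0],[[-0.1,0,8],0],[[-0.1,0,11],0],[[-0.1,0,14],0],[[-0.1,0,16],0],[[-0.1,0,16.6],0],[[-0.1,0,16.6],0],[[-0.1,0,16.6],0]]}}

```text
time: 11.52
ee_pos: [0.4468, -0.285, 0.0281]
orientation: [0.706, 0.709, 0.0, 0.0]
ft_force: [-0.1, 0.2, -0.4]
gripper_width: 0.0643
grip_force: 0.0
```

{"api": "move_arm", "payload": {"gripper": 2.0, "moves": [[[0,0,0],0],[[0,0,0],0],[[0,0,0],0],[[0,0,0],0],[[0,0,0],0],[[0,0,0],0],[[0,0,0],0],[[0,0,0],0]]}}

```text
time: 12.18
ee_pos: [0.446, -0.2856, 0.028]
orientation: [0.706, 0.708, -0.0, 0.0]
ft_force: [-1.6, 0.7, 5.5]
gripper_width: 0.0276
grip_force: 35.0
```

{"api": "move_arm", "payload": {"moves": [[[0,0,-3],0],[[0,0,-6],0],[[3,0.7,-8],0],[[7,1.5,-8],0],[[11,2.4,-8],0],[[15,3.3,-8],0],[[19,4.2,-8],0],[[22.6,4.9,-8],0],[[22.6,4.9,-5],0],[[22.6,4.9,-5],0]]}}

```text
time: 13.02
ee_pos: [0.4917, -0.0564, 0.0745]
orientation: [0.705, 0.71, -0.001, -0.003]
ft_force: [-1.7, 0.4, -4.5]
gripper_width: 0.0277
grip_force: 35.0
```

```bash
python3 - <<'E'
from h import *
s=manip.sense(); print(s['ee_pos'],s['gripper_width'],s['time'])
f=grab('side'); print(proj(f,(.4952,-.0595,.011)))
cv2.imwrite('pics/s4c.png',cv2.resize(f['img'][150:290,230:400],None,fx=3.5,fy=3.5)[:,:,::-1])
E
```

```text
[ 0.4916567  -0.05642917  0.07449691] 0.0276735674692361 13.0167
[334.63236781 219.95202823]
```

View pics/s4c.png

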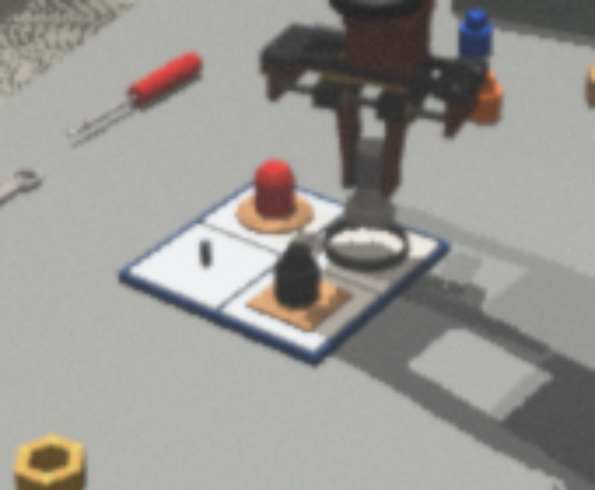

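Side view: bolt upright in the grip over the dish; cap and adapter are standing. Lowering.

{"api": "move_arm", "payload": {"moves": [[[-0.15,0.1,1.5],0],[[-0.15,0.1,2.8],0],[[-0.15,0.1,3.4],0],[[-0.15,0.1,3.6],0],[[-0.15,0.1,3.6],0],[[-0.15,0.1,3.6],0]]}}

```text
time: 13.57
ee_pos: [0.4955, -0.0614, 0.0422]
orientation: [0.706, 0.708, 0.0, 0.0]
ft_force: [0.2, -0.4, -2.6]
gripper_width: 0.0276
grip_force: 35.0
```

{"api": "move_arm", "payload": {"moves": [[[0,0,0.2],0],[[0,0,0.25],0],[[0,0,0.25],0],[[0,0,0.25],0]]}}

```text
time: 13.9
ee_pos: [0.4954, -0.0608, 0.0394]
orientation: [0.706, 0.708, 0.0, 0.0]
ft_force: [-0.5, -0.0, -2.5]
gripper_width: 0.0275
grip_force: 35.0
```

{"api": "move_arm", "payload": {"gripper": 5.5, "moves": [[[0,0,0],0],[[0,0,0],0],[[0,0,0],0],[[0,0,0],0],[[0,0,-2],0],[[0,0,-6],0],[[0,0,-10],0],[[0,0,-14],0],[[0,0,-16],0]]}}

```text
time: 14.65
ee_pos: [0.4973, -0.0613, 0.2039]
orientation: [0.706, 0.708, 0.002, 0.003]
ft_force: [-0.1, 0.4, 0.7]
gripper_width: 0.0548
grip_force: 0.0
```

{"api": "move_arm", "payload": {"gripper": 7.2, "moves": [[[4,-0.5,0],0],[[8,-1,0],0],[[12,-1.6,0],0],[[16,-2.2,0],0],[[20,-2.7,0],0],[[24,-3.2,0],0],[[28,-3.8,0],0],[[32,-4.4,0],0],[[36,-4.9,0],0],[[37.2,-5,0],0]]}}

```text
time: 15.48
ee_pos: [0.4432, 0.316, 0.1995]
orientation: [0.705, 0.709, 0.001, -0.001]
ft_force: [0.9, -0.6, 0.4]
gripper_width: 0.072
grip_force: 0.0
```

```bash
python3 - <<'E'
from h import *
s=manip.sense(); print(s['ee_pos'],s['gripper_width'],s['time'])
f=grab('wrist','w5.png'); im=f['img']; hsv=cv2.cvtColor(im,cv2.COLOR_RGB2HSV)
m=cv2.inRange(hsv,(15,90,60),(32,255,255))
k=cen(f,m,around(f,(.445,.311,.025),50),.02)
g=grab('top')
b=g['img'][140:260,270:390]; u,v=map(int,proj(f,(.445,.311,.02))); print(u,v)
a=im[max(v-60,0):v+60,u-60:u+60]
o=np.hstack([cv2.resize(b,(390,390)),cv2.resize(a,(390,390))]); cv2.imwrite('pics/c5.png',o[:,:,::-1])
np.save('k.npy',k)
# outline on the counter plane -> hull side directions
P=np.array([ray(f,*q[0],.02)[:2] for q in cv2.convexHull(k)])
ap=cv2.approxPolyDP((P*1e4).astype(np.float32)[:,None],25,True)[:,0]/1e4; print(ap.round(4))
for i in range(len(ap)):
    d=ap[i]-ap[i-1]; print(round(1000*np.hypot(*d)),round(np.degrees(np.arctan2(d[1],d[0]))%60,1))
E
```

```text
[0.44324923 0.3159578  0.19947243] 0.07200009312242209 15.4833
(300, 160, 42, 39) [0.4471 0.3168 0.02  ] width mm 52.38496438200276
319 184
[[0.4579 0.3413]
 [0.4721 0.3151]
 [0.46   0.2942]
 [0.4333 0.294 ]
 [0.4209 0.3135]
 [0.4235 0.3262]
 [0.4334 0.3412]]
24 0.3
30 58.4
24 59.9
27 0.3
23 2.6
13 18.3
18 56.4
```

View pics/c5.png

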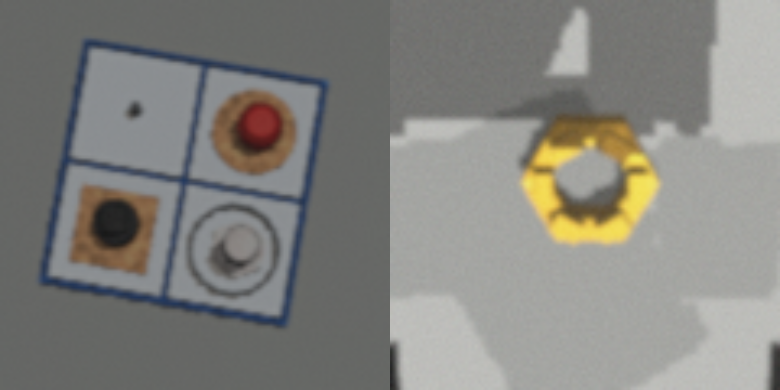

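Left: bolt centred in the dish. Right: castle nut with its hole at ≈(320,179); flats face ±y, so closing lines at ±30° from x also fit. Re-measuring once now that the arm has settled.

{"api": "move_arm", "payload": {"moves": [[[0,0,0],-0.12],[[0,0,0],-0.24],[[0,0,0],-0.36],[[0,0,0],-0.48],[[0,0,0],-0.524],[[0,0,0],-0.524],[[0,0,0],-0.524]]}}

```text
time: 16.17
ee_pos: [0.4444, 0.3095, 0.1991]
orientation: [0.5, 0.866, -0.0, 0.0]
ft_force: [-0.4, -0.6, -0.2]
gripper_width: 0.0721
grip_force: 0.0
```

```bash
python3 - <<'E'
from h import *
s=manip.sense(); print(s['ee_pos'],R.from_quat(s['orientation']).as_matrix().round(3)[:2])
for n in('wrist','top'):
    f=grab(n); im=f['img']; hsv=cv2.cvtColor(im,cv2.COLOR_RGB2HSV)
    m=cv2.inRange(hsv,(15,90,60 if n=='wrist' else 30),(32,255,255))
    k=cen(f,m,around(f,(.445,.313,.02),50 if n=='wrist' else 16),.02)
print(toTool((.446,.313,.006)))
E
```

```text
[0.44439325 0.30945308 0.19913564] [[-0.5    0.866 -0.   ]
 [ 0.866  0.5   -0.001]]
(304, 153, 38, 44) [0.4468 0.3177 0.02  ] width mm 47.123964564282595
(191, 227, 19, 20) [0.4452 0.3121 0.02  ] width mm 50.048656313401004
[ 0.17473832  0.29079827 19.32006243]
```

{"api": "move_arm", "payload": {"force": 35, "moves": [[[0.3,0.35,4],0],[[0.3,0.35,8],0],[[0.3,0.35,12],0],[[0.3,0.35,15],0],[[0.3,0.35,17.5],0],[[0.3,0.35,19],0],[[0.3,0.35,19.5],0],[[0.3,0.35,19.5],0],[[0.3,0.35,19.5],0]]}}

```text
time: 17.02
ee_pos: [0.4462, 0.3155, 0.0047]
orientation: [0.499, 0.867, 0.0, 0.0]
ft_force: [0.2, 0.7, 0.6]
gripper_width: 0.0719
grip_force: 0.0
```

{"api": "move_arm", "payload": {"gripper": 3.8, "moves": [[[0,0,0],0],[[0,0,0],0],[[0,0,0],0],[[0,0,0],0],[[0,0,0],0],[[0,0,0],0]]}}

```text
time: 17.52
ee_pos: [0.4462, 0.3157, 0.005]
orientation: [0.499, 0.867, 0.001, 0.0]
ft_force: [-1.0, -0.6, 5.8]
gripper_width: 0.0456
grip_force: 35.0
```

```bash
python3 - <<'E'
from h import *
s=manip.sense(); print(s['ee_pos']); print(toTool((.6104,.0201,.06)))
g=grab('top'); im=g['img']; u,v=map(int,proj(g,(.6104,.0201,.02)))
c=cv2.cvtColor(im,cv2.COLOR_RGB2GRAY)[v-9:v+10,u-9:u+10]; ys,xs=np.where(c<c.max()*.55); print(len(xs),c.min(),c.max(),ray(g,u-9+xs.mean(),v-9+ys.mean(),.022))
E
```

```text
[0.44620762 0.31570762 0.00495155]
[-33.80760367  -0.66905814  -5.50741713]
9 43 147 [0.6098978  0.02016545 0.022     ]
```

{"api": "move_arm", "payload": {"moves": [[[0,0,-4],0],[[-1,0,-8],0],[[-5,-0.1,-9],0],[[-9,-0.2,-9],0],[[-13,-0.3,-9],0],[[-17,-0.4,-9],0],[[-21,-0.5,-9],0],[[-25,-0.6,-9],0],[[-29,-0.7,-9],0],[[-33,-0.7,-9],0]]}}

```text
time: 18.4
ee_pos: [0.6053, 0.0247, 0.0936]
orientation: [0.499, 0.867, -0.0, -0.001]
ft_force: [-0.3, 0.6, -2.5]
gripper_width: 0.0459
grip_force: 35.0
```

{"api": "move_arm", "payload": {"moves": [[[-0.8,0,0],0],[[-0.8,0,2],0],[[-0.8,0,4],0],[[-0.8,0,4],0],[[-0.8,0,4],0]]}}

```text
time: 18.82
ee_pos: [0.6076, 0.0201, 0.0529]
orientation: [0.499, 0.867, -0.001, -0.002]
ft_force: [-0.2, 0.3, -3.0]
gripper_width: 0.0457
grip_force: 35.0
```

```bash
python3 - <<'E'
from h import *
s=manip.sense(); print(s['ee_pos'],s['gripper_width'],s['time'],toTool((.6102,.0201,.0165)))
f=grab('side'); w=grab('wrist'); print(proj(f,(.6102,.0201,.033)),proj(f,np.array(s['ee_pos'])-[0,0,.002]))
a=cv2.resize(f['img'][150:270,240:360],(390,390)); b=cv2.resize(w['img'][80:320,200:440],(390,390))
cv2.imwrite('pics/s6c.png',np.hstack([a,b])[:,:,::-1])
E
```

```text
[0.60762105 0.02007193 0.05285179] 0.04567603170144535 18.8167 [-0.1369099   0.23710239  3.63401706]
[288.92406268 217.96986286] [289.53297159 213.07629138]
```

View pics/s6c.png

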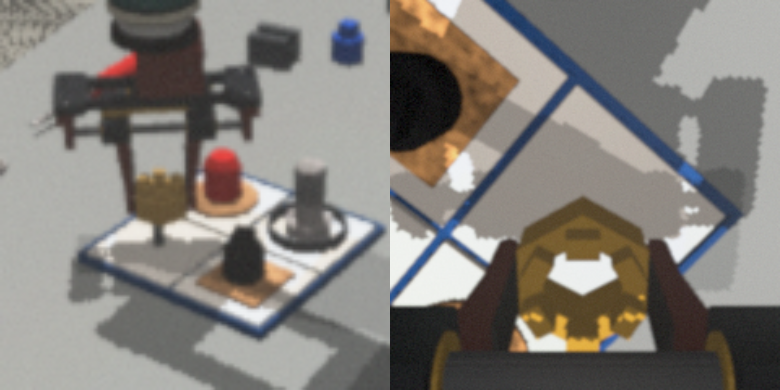

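Side view: nut at crop (160,195), directly over the post (158,235). All the other parts are in place. Correcting by 2 mm, then lowering.

{"api": "move_arm", "payload": {"moves": [[[-0.1,0.2,0.5],0],[[-0.1,0.2,1.2],0],[[-0.1,0.2,2],0],[[-0.1,0.2,2.8],0],[[-0.1,0.2,3.3],0],[[-0.1,0.2,3.6],0],[[-0.1,0.2,3.6],0]]}}

```text
time: 19.5
ee_pos: [0.6111, 0.0199, 0.017]
orientation: [0.499, 0.867, -0.0, -0.001]
ft_force: [-0.7, 0.1, -3.2]
gripper_width: 0.0456
grip_force: 35.0
```

{"api": "move_arm", "payload": {"moves": [[[0,0,0.1],0],[[0,0,0.1],0],[[0,0,0.1],0]]}}

```text
time: 19.75
ee_pos: [0.6121, 0.0198, 0.0174]
orientation: [0.499, 0.867, 0.0, 0.0]
ft_force: [-0.5, 0.4, -2.4]
gripper_width: 0.0458
grip_force: 35.0
```

{"api": "move_arm", "payload": {"gripper": 6.4, "moves": [[[0,0,0],0],[[0,0,0],0],[[0,0,0],0],[[0,0,0],0],[[0,0,-2],0],[[0,0,-5],0],[[0,0,-9],0],[[0,0,-13],0],[[0,0,-17],0]]}}

```text
time: 20.5
ee_pos: [0.6114, 0.0199, 0.189]
orientation: [0.499, 0.867, -0.0, -0.0]
ft_force: [0.8, -0.4, -0.0]
gripper_width: 0.0643
grip_force: 0.0
```

{"api": "move_arm", "payload": {"moves": [[[3,0,-1],0],[[7,0,-1],0],[[11,0,-1],0],[[15,0,-1],0],[[18,0,-1],0],[[18,0,-1],0]]}}

```text
time: 21.0
ee_pos: [0.5177, 0.1795, 0.1974]
orientation: [0.497, 0.868, 0.0, -0.001]
ft_force: [-0.8, -0.2, 0.7]
gripper_width: 0.064
grip_force: 0.0
```

```bash
python3 - <<'E'
from h import *
s=manip.sense(); print(s['ee_pos'],s['time'])
f=grab('side'); g=grab('top')
a=cv2.resize(f['img'][160:260,255:365],(390,355)); b=cv2.resize(g['img'][145:245,275:385],(390,355))
cv2.imwrite('pics/s7c.png',np.hstack([a,cv2.convertScaleAbs(b,alpha=1.5)])[:,:,::-1])
im=g['img'];hsv=cv2.cvtColor(im,cv2.COLOR_RGB2HSV)
cen(g,cv2.inRange(hsv,(18,120,30),(32,255,255)),around(g,(.61,.02,.03),16),.035)
E
```

```text
[0.51770751 0.17948849 0.19742485] 21.0
(304, 164, 16, 18) [0.6096 0.0168 0.035 ] width mm 42.16304985502182
```

View pics/s7c.png

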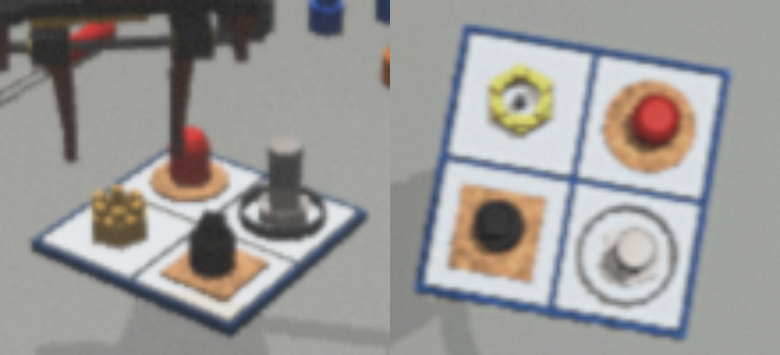

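All four parts stand upright on their holders, with the post inside the nut's bore and the gripper clear. Handing in.

```bash
python3 -c "
from station import manip
print(manip.finish_job())"
```

```text
the job is handed in; nothing more can be done
None
```

I made up the kit and handed it in at about 21 s: the bolt is in the dish, the castle nut is over the post with its teeth up, the adapter and cap are on their cork pads, and the arm never went near the flanged bolt or the plain nut; no verdict was returned.

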